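# Latch the revolving stand and tighten the nut on a wall clock's back

## Robot

A 7-joint arm with a two-finger parallel gripper is mounted at the origin on the work surface. World frame = base frame: x ahead of the robot, y to its left, z up, the work surface at z = 0. Lengths are in m, angles in rad, forces in N, time in s.
With the tool pointing down it reaches from about 0.4 to 0.875 m from the base axis. Payload 19.3 kg.
Tool frame: the origin (TCP) lies where the fingers leave the gripper's body, on its centre line; the fingertips stand bot.tip_reach ahead of it and the grasp point (between the pads) lies 54 mm ahead of it (bot.tip_reach is the distance from the TCP to the fingertips, in m); z points along the fingers, y is the line along which they close (so a half turn about z gives the same grasp; the last joint's range is limited). The gripper opens to 85 mm and grips with 20 to 120 N. Pads are 22 mm wide; open, the fingers measure 114 mm over their backs; the gripper's body (76 mm by 85 mm) begins 54 mm behind the grasp point. The pads swing forward as they close: fully open they stand 13 mm farther back than shut.
Start: joints at [-1.218, 0.521, -0.036, 1.599, 0.021, 1.021, -0.113], TCP at [0.256, 0.57, 0.304] pointing down, gripper open.
Joint ranges: [-2.91, 2.91], [-0.3, 2.13], [-1.5, 1.42], [0.17, 2.43], [-1.26, 4.41], [0.16, 1.93], [-2.52, 2.52]. Speed limits (rad/s): [1.89, 1.89, 2.39, 2.39, 3.01, 3.01, 3.01].

## Interface

Orientations are given as [roll, pitch, yaw] about the fixed x, y, z axes, in that order (R = Rz(yaw) Ry(pitch) Rx(roll)).
In Python, from workcell import bot gives the robot as it stands. The module is installed in compiled form; this text tells all that it offers.
- The arm moves only by the shell command python3 -m jog 'ROWS' [FORCE]. ROWS is JSON, a list that holds one entry, the list of rows, each a list of 7 numbers: the shift along the tool's x, y, z in mm, then the turn, a rotation vector about the tool's x, y, z in rad, then the opening, from 0 (shut) to 1 (fully open). In form: [[[tx, ty, tz, wx, wy, wz, fingers], ...]]. A call has 1 to 5 rows; each row shifts and turns the commanded pose from where the row before left it, along the tool's axes as they then stand; what a row does not reach is not made up. A row lasts 1/10 s, in which the tool goes at most 50 mm and 8.59 degrees, less where a joint would pass 70% of its speed; a pose out of reach is approached as far as the arm can. A call is refused whole if a number of a shift passes 50 or a number of a turn 0.15, either way. A call with a gripper value outside its range is refused whole. The fingers move at their own pace and stop on an object; FORCE is the grip in N (left out, the last holds). Time passes only in rows, so rows that do not move let the fingers close. It gives the time, the measured TCP pose, the force, the opening and the grip force at its end, in the units of the state.
- bot.observe(): the state, without advancing time (a new reading comes with each control period).
- bot.grab_frame(name): name is "scene" or "top"; returns a dict with "img" (480x640x3 uint8, red, green, blue), "intrinsics" (3x3 intrinsics, pixels), "k1" (the pictures are not rectified: a ray, as slopes to the right and down, at radius r is drawn at 1 + k1 r^2 times it, then the intrinsics apply), "R" (3x3) and "t" (3): a world point X has camera coordinates R X + t. Camera axes: x right, y down, z forward; pixel columns grow to the right and rows downward; lengths in m; the calibration is good to about 2 mm. A picture is of the moment at which its call begins. There is no depth.
- bot.job_done(): hands the job in; it is judged then, once.
Trained networks look in a picture, given as the dict that the camera call returned (one of the last four; its "shot" number tells which), for a name from the list of things; names that differ only in an ending like _2 or _b are one class to them, and where a whole thing is asked for, a point or a joint stands for the part that bears it (a point fixed in the world has none). Each returns a list of dicts, best first, with "conf" (0 to 1); they miss things now and then, are a little off and sometimes report something else, mostly with a low value. They report only what shows in the picture. A call takes as long as a camera call. They do not tell look-alikes from the thing itself.
- bot.trace(query, picture): "region" (480x640 bool, what is visible of it).
- bot.spot_point(query, picture): "xyz" ([x, y, z] in m, in world coordinates, good to about 4 mm: a listed point, or the origin of a listed thing).
The state is a dict: "clock": time; "qpos": joint angles; "qd": joint speeds; "joint_efforts": joint torques, N m; "position": TCP position; "tool_rot": TCP orientation; "force": force on the tool from outside, world axes, zero at the start; "moment": the same for the moment, N m; "grip_width": finger opening in m; "finger_force": force on a finger pad.
Only numpy, scipy, OpenCV 4.12 (cv2) and the standard library are available. Lean on these libraries where they do the work, as an engineer would, in place of code of your own. Each camera call takes 0.05 s, during which the arm holds its last target. There are 200 camera calls.

## Task

The octagonal wall clock lies face down on a revolving stand that spins freely, so its back nut cannot be tightened until the stand is latched. First move the glue bottle out of the lever's way, upright onto the round cork mat; then turn the stand so that one of its rim slots faces the latch, push the orange lever through its quarter turn to the end stop, and turn the red nut clockwise until it is fully tight. Leave the lever home, and do not disturb the jar, the tape roll, the corner sample or the mallet.

Things in the scene. Friction and masses are not known exactly. Their poses are not given: they have to be found in the camera images.
- stand: Fixed green foot of the revolving stand (disc 176 mm across, 30 mm high). Origin on the turntable's vertical axis at the bench top; x and y horizontal. The latch engages on its +y side: a slot of the turntable must face the stand's +y. It carries the lever pivot post at x -80, y +138 mm.
- turntable (a joint): Angle (rad, counter-clockwise from above positive, no limit) of the free-spinning turntable. A rim slot faces the latch when the value is a multiple of pi/2 (within about 0.06). It turns with about 0.03 N m, far less than the nut, so turning the nut either way turns the whole turntable while it is unlatched. Latched, it has about 0.05 rad of play each way.
- rim_slot (a point): Mouth of one of the turntable's four open rim slots (alike, 90 degrees apart, tapering from 36 mm wide at the mouth to 21 mm, 28 mm deep), on the rim's top edge, 128 mm from the axis, 52 mm above the bench. Turntable: aluminium, 256 mm across. Fixed on it, the dark octagonal clock, 180 mm across flats, its back 82 mm above the bench, with a black 70 mm square box up to 96 mm.
- latch_finger (a point): Tip of the steel latch finger on the lever, 14 mm thick, 44 mm above the bench. As the lever comes home it enters, moving radially inwards, the slot that faces the stand's +y; at a solid part of the rim it strikes and the lever halts at about 1.1 to 1.35 rad.
- nut (a joint): Angle (rad) of the red nut relative to the clock, growing as it is turned clockwise seen from above (tightened): 0 at the loose stop, 2.2 at the tight stop where it comes up hard. Stiff: about 0.2 N m. It stays where it is left.
- nut_grip (a point): Centre of the red bar of the nut, on the turntable's axis, 123 mm above the bench. The bar is 76 mm long along this point's x, 14 mm wide along y, 34 mm tall (106 to 140 mm above the bench), on a brass hub 32 mm across and 10 mm high.
- lever (a joint): Angle (rad) of the latch lever about its upright pivot: 0 = open (handle points along the stand's -x), growing clockwise from above to 1.571 = home, at its end stop (handle points along the stand's +y). Stays where it is left; needs about 2 N at the grip.
- lever_pivot (a point): On the upright axis of the lever, at mid height of its handle (72 mm above the bench); a fixed point of the stand.
- lever_grip (a point): Point on the lever's orange handle, 95 mm from the pivot axis, mid height. The handle is a level bar that runs 125 mm out from the pivot axis along this point's -x; its orange part, 50 to 125 mm out, is 22 mm wide and 26 mm tall (59 to 85 mm above the bench), free underneath. A lower steel arm with the latch finger turns with it.
- glue: White glue bottle with a blue band and a blue cap, 48 mm in diameter and 105 mm tall; origin under its base centre. Loose, 0.2 to 0.35 kg. It stands upright on the bench in the lever's sweep, as close as 5 mm beside the handle.
- glue_mid (a point): Centre of the glue bottle, 52 mm above its base, z along it. The body is a straight cylinder, 48 mm across, from the base up to 90 mm; the cap above it is 34 mm across.
- mat: Round cork mat, 130 mm across, 4 mm thick, fixed on the bench; origin at the centre of its underside.
- jar_mid (a point): Centre of an amber jar, 72 mm in diameter, 100 mm tall, z upright: leave alone.
- tape_mid (a point): Centre of a roll of paper tape lying flat, 110 mm across, 48 mm high: leave alone.
- corner_mid (a point): Inner bend of a dark L-shaped frame corner sample, about 130 mm each way, 25 mm high: leave alone.
- mallet: Mallet lying on the bench, 260 mm long: leave alone.
Things that resemble listed ones, but are neither listed nor needed, are in the scene too. Of the things that look like the mat, the smaller one is meant. Of the things that look like the glue, the larger one is meant.

How it is judged:
On the way, in this order (a step that is already met when the one before it is completed fails the run):
1. the glue bottle stands upright on the cork mat (horizontal distance between glue_mid and mat below 0.05 m and angle between glue_mid's own z axis and vertical below 0.12 rad and height (world z) of glue_mid between 0.05 and 0.068 m), for 0.2 s.
2. the lever is home at its end stop (value of joint lever above 1.45 rad), for 0.2 s.
3. the nut is tight (value of joint lever above 1.45 rad and value of joint nut above 2.08 rad), for 0.2 s.
At the end, for the whole second after the job is handed in: The glue bottle stands upright (within 0.12 rad) on the cork mat, its axis within 50 mm of the mat's centre; the lever is home (joint above 1.45 rad of 1.571); the nut is tight (joint above 2.08 rad of 2.2); all at rest (all of step 1 and all of step 3 and velocity of joint lever between -0.05 and 0.05 rad/s and velocity of joint nut between -0.05 and 0.05 rad/s and velocity of joint turntable between -0.05 and 0.05 rad/s and linear speed of glue below 0.03 m/s); the robot touches nothing.
It fails at once if the glue bottle is tipped over (angle between glue_mid's own z axis and vertical above 0.6 rad).
It fails at once if the jar is disturbed (moved more than 25 mm) (distance of jar_mid from where it was at the start of the episode above 0.025 m).
It fails at once if the tape is disturbed (moved more than 25 mm) (distance of tape_mid from where it was at the start of the episode above 0.025 m).
It fails at once if the corner is disturbed (moved more than 25 mm) (distance of corner_mid from where it was at the start of the episode above 0.025 m).
It fails at once if the mallet is disturbed (moved more than 25 mm) (distance of mallet from where it was at the start of the episode above 0.025 m).
It also fails if it takes over 72 s, if anything falls off the work surface, if the arm or the gripper's body presses on something with over 40 N, if the wrist force passes 120 N, or if a joint passes its speed limit or range.

## Working session

There is one attempt and no reset: what is moved stays moved. The work goes in short steps, Python scripts to look and compute and a shell command to move; the robot and the scene stay as the last step left them, time stands still between calls to the robot, and variables do not carry over. Pictures are saved under pics/ and viewed, at most 10 in all, crops included, and the job is handed in when it is done.

```bash
mkdir -p pics
cat > h.py <<'E'
import numpy as np, cv2
from workcell import bot
from scipy.spatial.transform import Rotation as Ro
def grab(n,save=None):
    p=bot.grab_frame(n)
    if save: cv2.imwrite('pics/'+save,p['img'][:,:,::-1])
    return p
def proj(p,X):
    c=np.array(p['R'])@np.array(X)+np.array(p['t']); s=c[:2]/c[2]; s=s*(1+p['k1']*(s@s)); K=np.array(p['intrinsics'])
    return (K@np.r_[s,1])[:2]
def ray(p,uv,z):
    K=np.array(p['intrinsics']); d=(np.linalg.inv(K)@np.r_[uv,1])[:2]; s=d.copy()
    for _ in range(20): s=d/(1+p['k1']*(s@s))
    R=np.array(p['R']); o=-R.T@np.array(p['t']); v=R.T@np.r_[s,1]
    return o+v*(z-o[2])/v[2]
def st():
    s=bot.observe(); print({k:np.round(s[k],3).tolist() for k in ('clock','qpos','position','tool_rot','force','grip_width')})
    return s
E
python3 - <<'E'
from h import *
s=st(); print(bot.tip_reach)
for n in ('scene','top'):
    p=grab(n,n+'0.png')
    for q in ['stand','rim_slot','latch_finger','nut_grip','lever_pivot','lever_grip','glue_mid','mat','jar_mid','tape_mid','corner_mid','mallet']:
        r=bot.spot_point(q,p)
        print(n,q,[(round(d['conf'],2),np.round(d['xyz'],3).tolist(),np.round(proj(p,d['xyz'])).tolist()) for d in r[:5]])
E
```

```text
{'clock': 0.0, 'qpos': [-1.218, 0.522, -0.036, 1.6, 0.021, 1.021, -0.113], 'position': [0.256, 0.57, 0.303], 'tool_rot': [-3.14, 0.0, 2.719], 'force': [0.347, 0.686, -0.431], 'grip_width': 0.085}
0.0726
scene stand [(0.67, [0.566, -0.115, -0.002], [284.0, 254.0]), (0.23, [0.782, -0.054, -0.002], [205.0, 303.0])]
scene rim_slot [(0.96, [0.6, 0.013, 0.052], [299.0, 270.0])]
scene latch_finger [(0.55, [0.629, 0.1, 0.043], [309.0, 303.0])]
scene nut_grip [(0.78, [0.569, -0.114, 0.12], [281.0, 209.0])]
scene lever_pivot [(0.92, [0.563, 0.045, 0.072], [323.0, 264.0])]
scene lever_grip [(0.75, [0.484, 0.092, 0.073], [370.0, 263.0]), (0.27, [0.633, 0.101, 0.044], [308.0, 304.0]), (0.26, [0.441, -0.344, 0.05], [283.0, 180.0])]
scene glue_mid [(0.77, [0.575, 0.238, 0.038], [377.0, 338.0]), (0.65, [0.561, 0.129, 0.053], [348.0, 295.0])]
scene mat [(0.88, [0.234, 0.362, -0.001], [551.0, 320.0]), (0.79, [0.432, 0.373, 0.0], [486.0, 367.0]), (0.45, [0.6, 0.008, 0.054], [298.0, 268.0])]
scene jar_mid [(0.73, [0.445, -0.345, 0.049], [281.0, 180.0])]
scene tape_mid [(0.83, [0.646, -0.361, 0.023], [20
[... 406 characters left out ...]
3, 0.053], [452.0, 259.0])]
top lever_pivot [(0.93, [0.564, 0.044, 0.071], [289.0, 229.0])]
top lever_grip [(0.75, [0.486, 0.084, 0.069], [277.0, 262.0])]
top glue_mid [(0.88, [0.557, 0.131, 0.055], [255.0, 238.0]), (0.65, [0.578, 0.238, 0.04], [213.0, 237.0])]
top mat [(0.66, [0.631, 0.1, 0.044], [265.0, 209.0]), (0.6, [0.438, 0.374, -0.001], [168.0, 301.0]), (0.56, [0.234, 0.356, 0.003], [181.0, 383.0])]
top jar_mid [(0.74, [0.441, -0.346, 0.056], [453.0, 258.0])]
top tape_mid [(0.8, [0.645, -0.362, 0.026], [441.0, 183.0]), (0.48, [0.57, -0.113, 0.122], [353.0, 213.0])]
top corner_mid [(0.79, [0.688, 0.363, 0.011], [164.0, 205.0])]
top mallet [(0.62, [0.783, -0.055, -0.0], [317.0, 153.0])]
```

View pics/scene0.png

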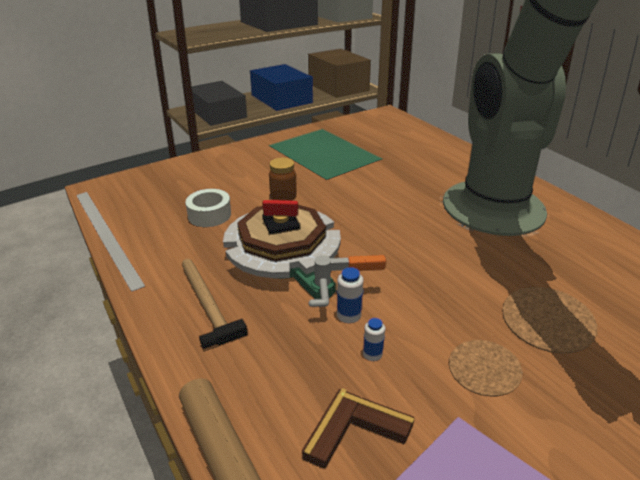

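View pics/top0.png

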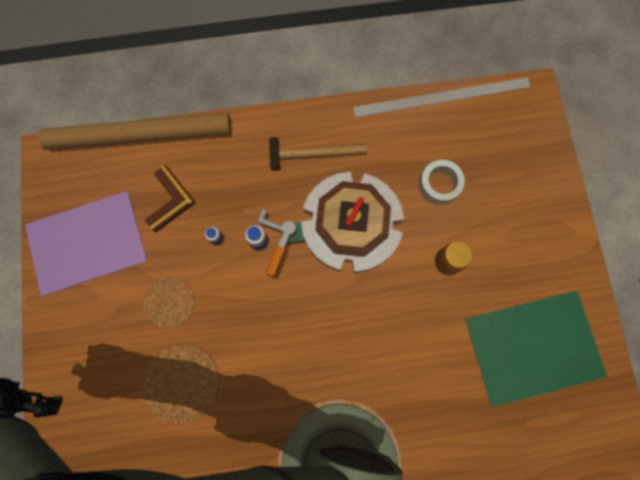

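The scene view shows the big glue bottle at (349,297) beside the lever with its orange handle at (365,263), and the small look-alike bottle at (374,340). The smaller mat is at (486,367) and the larger one at (550,318). In the top view the slots and the red nut bar at (355,212) are clear, and the reported positions agree with the given sizes.

```bash
cat >> h.py <<'E'
def plan(x,y,z,yaw=None,step=48,wstep=.14,pos=None,yaw0=None):
    s=bot.observe(); r=Ro.from_euler('xyz',s['tool_rot']); P=np.array(s['position'])
    y0=s['tool_rot'][2]; yaw=y0 if yaw is None else yaw
    dy=-(yaw-y0); D=np.array([x,y,z])-P
    n=max(1,int(np.ceil(np.linalg.norm(D)*1000/step)),int(np.ceil(abs(dy)/wstep)))
    print('rows',n,'D',np.round(D*1000))
    for i in range(n):
        a=y0-dy*i/n; R=Ro.from_euler('xyz',[np.pi,0,a]).as_matrix()
        print(np.round(R.T@D*1000/n).astype(int).tolist(),'w',round(dy/n,3))
E
python3 - <<'E'
from h import *
p=grab('top'); 
C=np.array([.5695,-.114])
# red bar
im=p['img'].astype(int); m=((im[:,:,0]>120)&(im[:,:,1]<60)&(im[:,:,2]<60)).astype(np.uint8); m[:, :330]=0;m[:,380:]=0;m[:190]=0;m[240:]=0
pts=np.argwhere(m)[:,::-1]; W=np.array([ray(p,q,.14)[:2] for q in pts]); W0=W.mean(0); u,sv,v=np.linalg.svd(W-W0); print('bar',len(W),W0,v[0],np.degrees(np.arctan2(v[0][1],v[0][0])), np.ptp((W-W0)@v[0]))
# turntable slots: sample brightness at r=.118,z=.052
for r in (.112,.118,.122):
    a=np.arange(-180,180,1.); val=[]
    for t in np.radians(a):
        q=proj(p,[C[0]+r*np.cos(t),C[1]+r*np.sin(t),.052]); val.append(cv2.getRectSubPix(p['img'].astype(np.float32),(1,1),tuple(map(float,q)))[0,0])
    val=np.array(val); d=np.array([x.min() if 0 else x for x in [cv2.getRectSubPix(p['img'][:,:,2].astype(np.float32),(1,1),tuple(map(float,proj(p,[C[0]+r*np.cos(t),C[1]+r*np.sin(t),.052]))))[0,0] for t in np.radians(a)]])
    dark=a[d<0.55*np.median(d)]
    print(r,dark.astype(int).tolist())
plan(.558,.130,.27,1.571)
E
```

```text
bar 152 [ 0.5673141  -0.11339521] [-0.80886734  0.58799118] 143.98541488447697 0.07120181504416694
0.112 [-109, -108, -107, -106, -105, -104, -103, -102, -101, -100, -99, -20, -19, -18, -17, -16, -15, -14, -13, -12, -11, -10, -9, 70, 71, 72, 73, 74, 75, 76, 77, 78, 79, 80, 160, 161, 162, 163, 164, 165, 166, 167, 168, 169, 170, 171]
0.118 [-109, -108, -107, -106, -105, -104, -103, -102, -101, -100, -99, -98, -20, -19, -18, -17, -16, -15, -14, -13, -12, -11, -10, -9, 69, 70, 71, 72, 73, 74, 75, 76, 77, 78, 79, 80, 81, 160, 161, 162, 163, 164, 165, 166, 167, 168, 169, 170, 171, 172]
0.122 [-110, -109, -108, -107, -106, -105, -104, -103, -102, -101, -100, -99, -98, -20, -19, -18, -17, -16, -15, -14, -13, -12, -11, -10, -9, 69, 70, 71, 72, 73, 74, 75, 76, 77, 78, 79, 80, 81, 160, 161, 162, 163, 164, 165, 166, 167, 168, 169, 170, 171, 172]
rows 12 D [ 302. -440.  -34.]
[-38, -23, 3] w 0.096
[-40, -19, 3] w 0.096
[-42, -15, 3] w 0.096
[-43, -11, 3] w 0.096
[-44, -7, 3] w 0.096
[-44, -3, 3] w 0.096
[-44, 1, 3] w 0.096
[-44, 5, 3] w 0.096
[-43, 10, 3] w 0.096
[-42, 14, 3] w 0.096
[-41, 18, 3] w 0.096
[-39, 22, 3] w 0.096
```

```bash
python3 -m jog '[[[-38,-23,3,0,0,0.096,1],[-40,-19,3,0,0,0.096,1],[-42,-15,3,0,0,0.096,1],[-43,-11,3,0,0,0.096,1],[-44,-7,3,0,0,0.096,1]]]' >/dev/null
python3 -m jog '[[[-44,-3,3,0,0,0.096,1],[-44,1,3,0,0,0.096,1],[-44,5,3,0,0,0.096,1],[-43,10,3,0,0,0.096,1],[-42,14,3,0,0,0.096,1]]]' >/dev/null
python3 -m jog '[[[-41,18,3,0,0,0.096,1],[-39,22,3,0,0,0.096,1],[0,0,0,0,0,0,1]]]' 30
python3 - <<'E'
from h import *
st(); plan(.558,.130,.20,1.571); plan(.558,.13,.129,1.571)
E
```

```text
clock: 2.65
position: [0.5613, 0.1258, 0.2678]
tool_rot: [3.14, 0.003, 1.556]
force: [-1.7, 0.7, 0.0]
grip_width: 0.0855
finger_force: 0.0
{'clock': 2.65, 'qpos': [-0.556, 0.505, 0.325, 1.785, -0.197, 0.883, -0.157], 'position': [0.561, 0.126, 0.268], 'tool_rot': [3.14, 0.003, 1.556], 'force': [-1.664, 0.678, 0.044], 'grip_width': 0.085}
rows 2 D [ -3.   4. -68.]
[2, -2, 34] w -0.007
[2, -2, 34] w -0.007
rows 3 D [  -3.    4. -139.]
[1, -1, 46] w -0.005
[1, -1, 46] w -0.005
[1, -1, 46] w -0.005
```

```bash
python3 -m jog '[[[4,-3,30,0,0,-0.01,1],[0,0,30,0,0,0,1],[0,0,30,0,0,0,1],[0,0,30,0,0,0,1],[0,0,18,0,0,0,1]]]' 30
python3 -m jog '[[[0,0,0,0,0,0,0],[0,0,0,0,0,0,0],[0,0,0,0,0,0,0],[0,0,0,0,0,0,0],[0,0,0,0,0,0,0]]]' 30
python3 -m jog '[[[0,0,0,0,0,0,0],[0,0,0,0,0,0,0]]]' 30
```

```text
clock: 3.15
position: [0.5551, 0.1357, 0.1279]
tool_rot: [-3.14, 0.0, 1.577]
force: [-0.8, 0.3, 1.2]
grip_width: 0.0857
finger_force: 0.0
clock: 3.65
position: [0.5566, 0.1358, 0.1312]
tool_rot: [3.14, -0.001, 1.577]
force: [0.7, 0.1, 9.2]
grip_width: 0.0474
finger_force: 31.2
clock: 3.85
position: [0.5566, 0.1358, 0.1312]
tool_rot: [3.14, -0.001, 1.577]
force: [0.6, 0.3, 7.9]
grip_width: 0.0475
finger_force: 31.2
```

```bash
python3 -m jog '[[[0,0,-20,0,0,0,0],[0,0,-30,0,0,0,0],[0,0,-30,0,0,0,0],[20,-10,0,0,0,0,0],[35,-17,0,0,0,0,0]]]' 30 | grep -E 'width|posi'
python3 -m jog '[[[37,-19,0,0,0,0,0],[37,-19,0,0,0,0,0],[37,-19,0,0,0,0,0],[37,-19,0,0,0,0,0],[25,-12,0,0,0,0,0]]]' 30 | grep -E 'width|posi'
python3 -m jog '[[[14,-7,0,0,0,0,0],[0,0,10,0,0,0,0],[0,0,0,0,0,0,0],[0,0,0,0,0,0,0]]]' 30
python3 - <<'E'
from h import *
st(); p=grab('scene','s1.png')
for n in ('glue_mid','mat'):
    for d in bot.spot_point(n,p): print(n,round(d['conf'],2),np.round(d['xyz'],3))
plan(.435,.378,.136)
E
```

```text
position: [0.5294, 0.189, 0.2115]
grip_width: 0.0476
position: [0.4375, 0.3657, 0.2103]
grip_width: 0.0475
clock: 5.25
position: [0.4332, 0.3754, 0.1998]
tool_rot: [-3.141, 0.001, 1.575]
force: [-0.2, 0.3, -1.8]
grip_width: 0.0473
finger_force: 32.3
{'clock': 5.25, 'qpos': [-1.024, 0.594, 0.294, 1.841, -0.241, 0.742, -0.595], 'position': [0.433, 0.375, 0.2], 'tool_rot': [-3.141, 0.001, 1.575], 'force': [-0.206, 0.321, -1.819], 'grip_width': 0.047}
glue_mid 0.87 [0.574 0.241 0.04 ]
glue_mid 0.67 [0.434 0.369 0.121]
mat 0.87 [0.433 0.376 0.   ]
mat 0.83 [ 0.232  0.362 -0.   ]
rows 2 D [  2.   2. -64.]
[1, 1, 32] w -0.0
[1, 1, 32] w -0.0
```

View pics/s1.png

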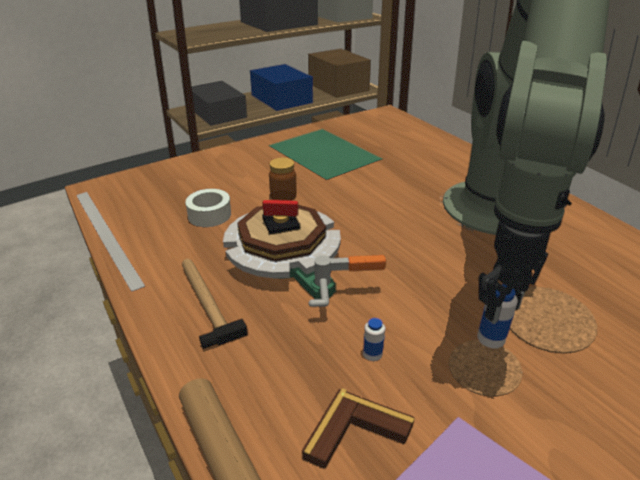

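The bottle is held upright at (496,320), above the small mat at (487,367).

```bash
python3 -m jog '[[[3,0,25,0,0,0,0],[0,0,25,0,0,0,0],[0,0,10,0,0,0,0],[0,0,4,0,0,0,0],[0,0,0,0,0,0,0]]]' 30 | grep -E 'force|posi'
python3 -m jog '[[[0,0,2,0,0,0,0],[0,0,0,0,0,0,0]]]' 30| grep -E 'force|posi'
```

```text
position: [0.4328, 0.3797, 0.1363]
force: [-0.7, -0.2, -3.1]
finger_force: 32.3
position: [0.4332, 0.3802, 0.1352]
force: [0.9, -1.0, 3.0]
finger_force: 32.3
```

```bash
python3 -m jog '[[[0,0,0,0,0,0,1],[0,0,0,0,0,0,1],[0,0,0,0,0,0,1],[0,0,0,0,0,0,1],[0,0,-20,0,0,0,1]]]' | grep -E 'width|posi'
python3 -m jog '[[[0,0,-40,0,0,0,1],[0,0,-40,0,0,0,1],[0,0,-25,0,0,0,1],[0,0,0,0,0,0,1]]]' | grep -E 'force|posi'
python3 - <<'E'
from h import *
p=grab('scene')
for d in bot.spot_point('glue_mid',p): print(round(d['conf'],2),np.round(d['xyz'],3))
st();plan(.5685,-.114,.26,2.513)
E
```

```text
position: [0.4316, 0.3792, 0.1524]
grip_width: 0.0856
position: [0.4334, 0.3805, 0.2623]
force: [0.2, 0.5, -0.7]
finger_force: 0.0
0.84 [0.434 0.373 0.054]
0.66 [0.577 0.241 0.039]
0.34 [0.689 0.357 0.012]
{'clock': 7.1, 'qpos': [-1.056, 0.517, 0.328, 1.792, -0.211, 0.866, -0.625], 'position': [0.432, 0.38, 0.259], 'tool_rot': [3.141, -0.001, 1.577], 'force': [-0.24, 0.675, -1.198], 'grip_width': 0.085}
rows 11 D [ 136. -494.    1.]
[-45, 12, 0] w -0.085
[-46, 8, 0] w -0.085
[-46, 4, 0] w -0.085
[-47, 0, 0] w -0.085
[-46, -4, 0] w -0.085
[-46, -8, 0] w -0.085
[-45, -11, 0] w -0.085
[-44, -15, 0] w -0.085
[-43, -19, 0] w -0.085
[-41, -22, 0] w -0.085
[-39, -26, 0] w -0.085
```

```bash
python3 -m jog '[[[-45,12,0,0,0,-0.085,1],[-46,8,0,0,0,-0.085,1],[-46,4,0,0,0,-0.085,1],[-47,0,0,0,0,-0.085,1],[-46,-4,0,0,0,-0.085,1]]]' >/dev/null
python3 -m jog '[[[-46,-8,0,0,0,-0.085,1],[-45,-11,0,0,0,-0.085,1],[-44,-15,0,0,0,-0.085,1],[-43,-19,0,0,0,-0.085,0.6],[-41,-22,0,0,0,-0.085,0.6]]]' >/dev/null
python3 -m jog '[[[-39,-26,0,0,0,-0.085,0.6],[0,0,0,0,0,0,0.6],[0,0,0,0,0,0,0.6]]]' >/dev/null
python3 - <<'E'
from h import *
st();plan(.5685,-.114,.178,2.513,step=30)
E
```

```text
{'clock': 8.4, 'qpos': [-0.009, 0.508, 0.151, 1.777, -0.097, 0.866, 1.125], 'position': [0.567, -0.116, 0.257], 'tool_rot': [-3.141, -0.002, 2.509], 'force': [0.735, 1.164, -0.037], 'grip_width': 0.051}
rows 3 D [  1.   2. -79.]
[0, 1, 26] w -0.001
[0, 1, 26] w -0.001
[0, 1, 26] w -0.001
```

```bash
python3 -m jog '[[[0,1,26,0,0,0,0.6],[0,1,26,0,0,0,0.6],[0,1,26,0,0,0,0.6],[0,0,0,0,0,0,0],[0,0,0,0,0,0,0]]]' 50 | grep -E 'force|posi|width'
python3 -m jog '[[[0,0,0,0,0,0,0],[0,0,0,0,0,0,0],[0,0,0,0,0,0,0]]]' 50
python3 - <<'E'
from h import *
print(np.round(bot.observe()['moment'],2))
E
```

```text
position: [0.5692, -0.1112, 0.1809]
force: [-0.0, 0.4, -0.3]
grip_width: 0.0228
finger_force: 0.0
clock: 9.2
position: [0.569, -0.1124, 0.1818]
tool_rot: [-3.141, -0.0, 2.511]
force: [-4.5, -2.0, -3.3]
grip_width: 0.0133
finger_force: 49.6
[-0.29  0.83  0.  ]
```

```bash
python3 -m jog '[[[0,0,0,0,0,0.06,0],[0,0,0,0,0,0.06,0],[0,0,0,0,0,0.06,0],[0,0,0,0,0,0.06,0],[0,0,0,0,0,0,0]]]' 50 
python3 -m jog '[[[0,0,0,0,0,0,1],[0,0,0,0,0,0,1],[0,0,0,0,0,0,1],[0,0,-40,0,0,0,1],[0,0,-40,0,0,0,1]]]' >/dev/null
python3 -m jog '[[[30,-30,0,0,0,0,1],[30,-30,0,0,0,0,1],[30,-30,0,0,0,0,1],[30,-30,0,0,0,0,1],[0,0,0,0,0,0,1]]]'
python3 - <<'E'
from h import *
for n in ('scene','top'):
    p=grab(n,n+'2.png')
    for q in ('rim_slot','nut_grip','latch_finger','lever_pivot','lever_grip','stand'):
        for d in bot.spot_point(q,p)[:2]: print(n,q,round(d['conf'],2),np.round(d['xyz'],3), np.degrees(np.arctan2(d['xyz'][1]+.114,d['xyz'][0]-.5685)))
for C in ([.5685,-.114],[.5695,-.1145]):
  for r in (.114,.12):
    a=np.arange(-180,180,1.)
    d=np.array([cv2.getRectSubPix(p['img'][:,:,2].astype(np.float32),(1,1),tuple(map(float,proj(p,[C[0]+r*np.cos(t),C[1]+r*np.sin(t),.052]))))[0,0] for t in np.radians(a)])
    print(r,a[d<0.55*np.median(d)].astype(int).tolist())
E
```

```text
clock: 9.7
position: [0.5693, -0.112, 0.1818]
tool_rot: [3.141, 0.0, 2.271]
force: [-5.2, -1.5, 0.8]
grip_width: 0.0132
finger_force: 50.2
clock: 10.7
position: [0.3959, -0.0977, 0.2611]
tool_rot: [-3.141, -0.002, 2.271]
force: [0.2, -0.8, -0.4]
grip_width: 0.0858
finger_force: 0.0
scene rim_slot 0.83 [ 0.63  -0.002  0.055] 61.33920519931954
scene nut_grip 0.71 [ 0.57  -0.111  0.118] 64.29004621918935
scene latch_finger 0.62 [0.628 0.001 0.053] 62.602623170032786
scene latch_finger 0.6 [0.63  0.099 0.046] 73.75633922525357
scene lever_pivot 0.64 [0.565 0.045 0.074] 91.11484306708918
scene lever_pivot 0.45 [0.433 0.371 0.001] 105.64531436349117
scene lever_grip 0.78 [0.481 0.093 0.071] 112.83736096315614
scene stand 0.97 [ 0.568 -0.116 -0.002] -105.64224645720944
top rim_slot 0.6 [0.633 0.001 0.053] 60.82708619987118
top rim_slot 0.55 [0.565 0.044 0.068] 91.26900276347286
top nut_grip 0.58 [ 0.569 -0.113  0.122] 60.25511870305704
top latch_finger 0.63 [0.633 0.1   0.044] 73.29583408242846
top lever_pivot 0.74 [0.565 0.047 0.07 ] 91.10444599969568
top lever_grip 0.91 [0.484 0.091 0.073
[... 2642 characters left out ...]
, -165, -164, -163, -162, -161, -160, -159, -158, -157, -156, -155, -154, -153, -152, -151, -150, -149, -148, -147, -146, -145, -144, -143, -142, -141, -140, -139, -138, -137, -136, -135, -134, -133, -132, -131, -130, -129, -128, -127, -126, -125, -124, -123, -122, -121, -120, -119, -118, -117, -116, -115, -114, -113, -112, -111, -110, -109, -108, -107, -106, -105, -104, -103, -102, -101, -100, -99, -98, -97, -96, -95, -94, -93, -34, -33, -32, -31, -30, -29, -28, -27, -26, -25, -24, -23, -22, 56, 57, 58, 59, 60, 61, 62, 63, 64, 65, 66, 67, 146, 147, 148, 149, 150, 151, 152, 153, 154, 155, 156, 157, 158, 159, 160, 161, 162, 163, 164, 168, 169, 170, 171, 172, 173, 174, 175, 176, 177, 178, 179]
```

View pics/top2.png

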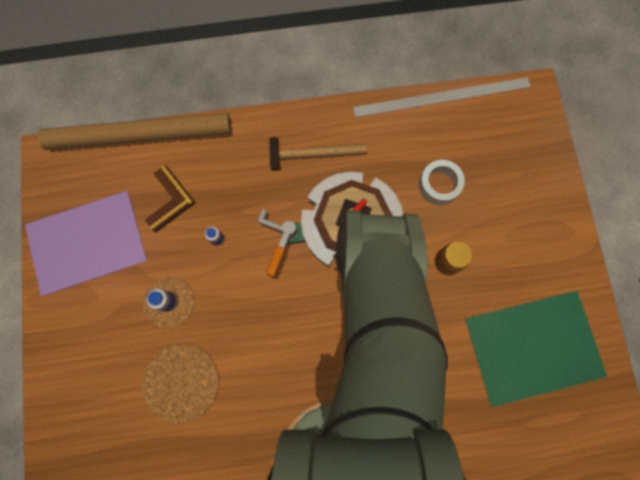

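The top view shows the bottle upright on the small mat at (160,300). The slot facing the latch at (303,223) measures about 61.3° against a target of about 61.7°, so the stand is aligned. Next is the lever.

Run:
```python
from h import *
plan(.479,.092,.26,2.644)
```

```text
rows 5 D [ 79. 190.  -1.]
[19, 37, 0] w -0.074
[16, 38, 0] w -0.074
[13, 39, 0] w -0.074
[10, 40, 0] w -0.074
[7, 40, 0] w -0.074
```

```bash
python3 -m jog '[[[19,37,0,0,0,-0.074,0.6],[16,38,0,0,0,-0.074,0.6],[13,39,0,0,0,-0.074,0.6],[10,40,0,0,0,-0.074,0.6],[7,40,0,0,0,-0.074,0.6]]]' >/dev/null
python3 -m jog '[[[0,0,20,0,0,0,0.6],[0,0,20,0,0,0,0.6],[0,0,0,0,0,0,0.6]]]'
python3 - <<'E'
from h import *
plan(.479,.092,.127,2.644)
E
```

```text
clock: 12.2
position: [0.4794, 0.0917, 0.219]
tool_rot: [-3.139, -0.002, 2.642]
force: [-0.9, 0.6, 0.3]
grip_width: 0.0512
finger_force: 0.0
rows 2 D [ -0.   0. -92.]
[0, 0, 46] w -0.001
[0, 0, 46] w -0.001
```

```bash
python3 -m jog '[[[0,0,46,0,0,0,0.6],[0,0,46,0,0,0,0.6],[0,0,0,0,0,0,0],[0,0,0,0,0,0,0],[0,0,0,0,0,0,0]]]' 20
python3 -m jog '[[[0,0,0,0,0,0,0],[-0.5,9.7,0,0,0,0.1,0],[-0.5,9.7,0,0,0,0.1,0],[-0.5,9.7,0,0,0,0.1,0],[-0.5,9.7,0,0,0,0.1,0]]]' 20
python3 - <<'E'
from h import *
s=st(); d=np.array(s['position'][:2])-[.5645,.045]; print(np.linalg.norm(d),np.degrees(np.arctan2(d[1],d[0])))
E
```

```text
clock: 12.7
position: [0.4807, 0.0919, 0.1306]
tool_rot: [3.141, 0.001, 2.642]
force: [2.2, 0.9, -27.6]
grip_width: 0.0216
finger_force: 22.5
clock: 13.2
position: [0.5055, 0.1215, 0.1307]
tool_rot: [3.141, 0.0, 2.238]
force: [3.3, -4.6, -25.0]
grip_width: 0.0215
finger_force: 23.1
{'clock': 13.2, 'qpos': [-0.476, 0.631, 0.172, 2.01, -0.207, 0.516, 0.511], 'position': [0.505, 0.121, 0.131], 'tool_rot': [3.141, 0.0, 2.238], 'force': [3.284, -4.642, -24.968], 'grip_width': 0.021}
0.09662545138099853 127.65728814397657
```

```bash
python3 -m jog '[[[-0.5,9.7,2,0,0,0.1,0],[-0.5,9.7,0,0,0,0.1,0],[-0.5,9.7,0,0,0,0.1,0],[-0.5,9.7,0,0,0,0.1,0],[-0.5,9.7,0,0,0,0.1,0]]]' 20 | grep force
python3 -m jog '[[[-0.5,9.7,0,0,0,0.1,0],[-0.5,9.7,0,0,0,0.1,0],[-0.5,9.7,0,0,0,0.1,0],[-0.5,9.7,0,0,0,0.1,0]]]' 20 | grep force
python3 - <<'E'
from h import *
s=st(); d=np.array(s['position'][:2])-[.5645,.045]; print(np.linalg.norm(d),np.degrees(np.arctan2(d[1],d[0])))
E
```

```text
force: [-4.0, -5.4, 5.1]
finger_force: 27.0
force: [-5.5, -4.6, 4.4]
finger_force: 26.8
{'clock': 14.1, 'qpos': [-0.615, 0.768, 0.427, 1.794, -0.478, 0.681, -0.15], 'position': [0.589, 0.14, 0.13], 'tool_rot': [3.14, -0.003, 1.338], 'force': [-5.481, -4.59, 4.403], 'grip_width': 0.022}
0.09791133901894732 75.79001157487534
```

```bash
python3 -m jog '[[[-0.5,9.7,0,0,0,0.1,0],[-0.5,9.7,0,0,0,0.1,0],[0,6,0,0,0,0.06,0],[0,0,0,0,0,0,0]]]' 20
python3 - <<'E'
from h import *
s=st(); d=np.array(s['position'][:2])-[.5645,.045]; print(np.linalg.norm(d),np.degrees(np.arctan2(d[1],d[0])))
E
```

```text
clock: 14.5
position: [0.6122, 0.1309, 0.1302]
tool_rot: [3.141, -0.003, 1.079]
force: [-4.8, -2.5, 6.3]
grip_width: 0.0217
finger_force: 27.2
{'clock': 14.5, 'qpos': [-0.625, 0.812, 0.497, 1.737, -0.547, 0.733, -0.335], 'position': [0.612, 0.131, 0.13], 'tool_rot': [3.141, -0.003, 1.079], 'force': [-4.834, -2.509, 6.286], 'grip_width': 0.022}
0.0982260095302017 60.961632194979074
```

Near 1.57; one more push to seat it, then release and look.

```bash
python3 -m jog '[[[0,4,0,0,0,0.03,0],[0,2,0,0,0,0,0],[0,0,0,0,0,0,0]]]' 20
python3 -m jog '[[[0,-3,0,0,0,0,1],[0,0,0,0,0,0,1],[0,0,0,0,0,0,1],[0,0,-40,0,0,0,1],[0,0,-40,0,0,0,1]]]' >/dev/null
python3 -m jog '[[[0,0,-50,0,0,0,1],[0,0,0,0,0,0,1]]]'
python3 - <<'E'
from h import *
for n in ('scene','top'):
    p=grab(n,n+'3.png')
    for q in ('lever_grip','lever_pivot','latch_finger','rim_slot'):
        for d in bot.spot_point(q,p)[:2]: print(n,q,round(d['conf'],2),np.round(d['xyz'],3))
plan(.5685,-.1135,.26,2.271)
E
```

```text
clock: 14.8
position: [0.6132, 0.1304, 0.1298]
tool_rot: [-3.131, -0.001, 1.054]
force: [-38.2, 6.6, 30.0]
grip_width: 0.0217
finger_force: 37.2
clock: 15.5
position: [0.6165, 0.1291, 0.2639]
tool_rot: [3.135, -0.007, 1.051]
force: [1.2, 0.3, -0.7]
grip_width: 0.0855
finger_force: 0.0
scene lever_grip 0.88 [0.613 0.128 0.068]
scene lever_pivot 0.64 [0.563 0.043 0.073]
scene lever_pivot 0.45 [ 0.567 -0.119 -0.001]
scene latch_finger 0.91 [ 0.618 -0.021  0.047]
scene latch_finger 0.53 [0.614 0.13  0.07 ]
scene rim_slot 0.6 [ 0.63  -0.001  0.055]
top lever_grip 0.9 [0.613 0.127 0.074]
top lever_grip 0.53 [ 0.645 -0.362  0.02 ]
top latch_finger 0.18 [ 0.781 -0.056 -0.002]
top rim_slot 0.72 [ 0.622 -0.02   0.043]
top rim_slot 0.6 [0.631 0.    0.054]
rows 9 D [ -46. -243.    4.]
[-26, 9, 0] w -0.135
[-27, 5, 0] w -0.135
[-27, 2, 0] w -0.135
[-27, -2, 0] w -0.135
[-27, -6, 0] w -0.135
[-26, -9, 0] w -0.135
[-24, -13, 0] w -0.135
[-22, -16, 0] w -0.135
[-20, -19, 0] w -0.135
```

View pics/scene3.png

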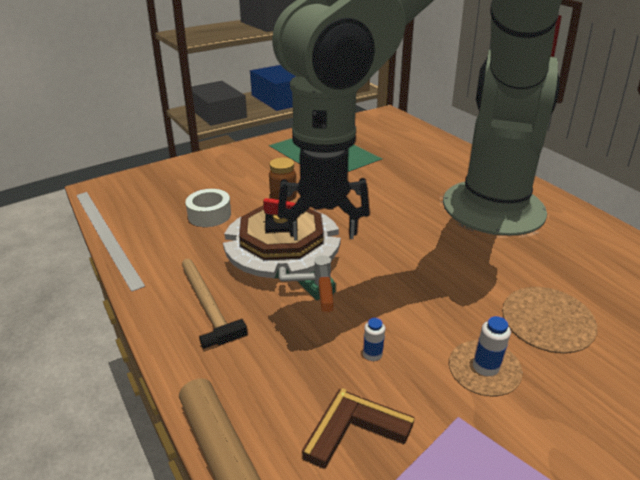

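The lever handle at (326,285) is in its home direction, the finger sits in the slot at (290,272), and the bottle is upright on its mat. Now the nut.

```bash
python3 -m jog '[[[-26,9,0,0,0,-0.135,1],[-27,5,0,0,0,-0.135,1],[-27,2,0,0,0,-0.135,1],[-27,-2,0,0,0,-0.135,1],[-27,-6,0,0,0,-0.135,0.6]]]' >/dev/null
python3 -m jog '[[[-26,-9,0,0,0,-0.135,0.6],[-24,-13,0,0,0,-0.135,0.6],[-22,-16,0,0,0,-0.135,0.6],[-20,-19,0,0,0,-0.135,0.6],[0,0,0,0,0,0,0.6]]]'
python3 - <<'E'
from h import *
plan(.569,-.1125,.178,2.271)
E
```

```text
clock: 17.0
position: [0.566, -0.1166, 0.257]
tool_rot: [-3.141, 0.001, 2.267]
force: [-0.0, 0.1, 0.6]
grip_width: 0.0516
finger_force: 0.0
rows 2 D [  3.   4. -79.]
[1, 2, 40] w -0.002
[1, 2, 40] w -0.002
```

```bash
python3 -m jog '[[[1,2,30,0,0,0,0.6],[1,2,30,0,0,0,0.6],[0,0,19,0,0,0,0.6],[0,0,0,0,0,0,0],[0,0,0,0,0,0,0]]]' 60 | grep width
python3 -m jog '[[[0,0,0,0,0,0,0],[0,0,0,0,0,0,0],[0,0,0,0,0,0,0],[0,0,0,0,0,0.1,0],[0,0,0,0,0,0.1,0]]]' 60
python3 - <<'E'
from h import *
st(); print(np.round(bot.observe()['moment'],2))
E
```

```text
grip_width: 0.0231
clock: 18.0
position: [0.5683, -0.1091, 0.1792]
tool_rot: [-3.141, 0.0, 2.061]
force: [-5.8, -4.4, 0.5]
grip_width: 0.0133
finger_force: 58.6
{'clock': 18.0, 'qpos': [-0.134, 0.636, 0.318, 1.84, -0.288, 0.711, 0.836], 'position': [0.568, -0.109, 0.179], 'tool_rot': [-3.141, 0.0, 2.061], 'force': [-5.765, -4.373, 0.49], 'grip_width': 0.013}
[-0.76  1.07  0.2 ]
```

```bash
python3 -m jog '[[[-3,-1,0,0,0,0.12,0],[0,0,0,0,0,0.12,0],[0,0,0,0,0,0.12,0],[0,0,0,0,0,0.12,0],[0,0,0,0,0,0.12,0]]]' 60
python3 -m jog '[[[0,0,0,0,0,0.12,0],[0,0,0,0,0,0.12,0],[0,0,0,0,0,0.12,0],[0,0,0,0,0,0.12,0],[0,0,0,0,0,0.12,0]]]' 60
python3 - <<'E'
from h import *
st(); print(np.round(bot.observe()['moment'],2))
E
```

```text
clock: 18.5
position: [0.5709, -0.109, 0.1793]
tool_rot: [3.139, -0.003, 1.464]
force: [8.3, 10.7, -7.7]
grip_width: 0.0131
finger_force: 58.4
clock: 19.0
position: [0.573, -0.1099, 0.1795]
tool_rot: [3.136, -0.005, 0.864]
force: [25.3, 0.1, -23.5]
grip_width: 0.0131
finger_force: 58.5
{'clock': 19.0, 'qpos': [-0.339, 0.719, 0.64, 1.843, -0.599, 0.774, -0.084], 'position': [0.573, -0.11, 0.179], 'tool_rot': [3.136, -0.005, 0.864], 'force': [25.337, 0.089, -23.474], 'grip_width': 0.013}
[-0.19 -5.41  0.3 ]
```

```bash
python3 -m jog '[[[2.5,3,1,0,0,0.05,0],[0,0,0,0,0,0.1,0],[0,0,0,0,0,0.1,0],[0,0,0,0,0,0.1,0]]]' 60
python3 - <<'E'
from h import *
st(); print(np.round(bot.observe()['moment'],2))
E
```

```text
clock: 19.4
position: [0.5748, -0.1113, 0.1792]
tool_rot: [3.14, -0.004, 0.513]
force: [1.8, -3.0, 7.8]
grip_width: 0.0135
finger_force: 63.2
{'clock': 19.4, 'qpos': [-0.389, 0.757, 0.732, 1.837, -0.685, 0.814, -0.359], 'position': [0.575, -0.111, 0.179], 'tool_rot': [3.14, -0.004, 0.513], 'force': [1.841, -3.043, 7.807], 'grip_width': 0.013}
[-0.82 -0.43  0.2 ]
```

```bash
python3 -m jog '[[[0,0,0,0,0,0.1,0],[0,0,0,0,0,0.1,0],[0,0,0,0,0,0.1,0],[0,0,0,0,0,0.1,0]]]' 60 | grep -E 'rot|force'
python3 - <<'E'
from h import *
print(np.round(bot.observe()['moment'],2))
E
python3 -m jog '[[[0,0,0,0,0,0.05,0],[0,0,0,0,0,0.04,0]]]' 60 | grep -E 'rot|force|posi'
python3 - <<'E'
from h import *
print(np.round(bot.observe()['moment'],2))
E
```

```text
tool_rot: [3.139, -0.005, 0.118]
force: [3.1, -7.4, 13.2]
finger_force: 228.5
[-1.71 -0.52  6.41]
position: [0.5755, -0.1117, 0.1797]
tool_rot: [3.138, -0.004, 0.034]
force: [2.5, -9.4, 16.4]
finger_force: 298.2
[-2.07 -0.31  8.71]
```

The moment jumped to 8.7 N m, so the nut is at the hard stop. Release, retreat and verify.

```bash
python3 -m jog '[[[0,0,0,0,0,0,1],[0,0,0,0,0,0,1],[0,0,0,0,0,0,1],[0,0,-30,0,0,0,1],[0,0,-50,0,0,0,1]]]' >/dev/null
python3 -m jog '[[[-50,0,-20,0,0,0,1],[-50,0,0,0,0,0,1],[-50,0,0,0,0,0,1],[-40,0,0,0,0,0,1],[0,0,0,0,0,0,1]]]'
python3 - <<'E'
from h import *
p=grab('top','top4.png'); im=p['img'].astype(int); m=((im[:,:,0]>120)&(im[:,:,1]<60)&(im[:,:,2]<60)); m[:, :330]=0;m[:,380:]=0;m[:190]=0;m[240:]=0
pts=np.argwhere(m)[:,::-1]; W=np.array([ray(p,q,.14)[:2] for q in pts]); W0=W.mean(0); v=np.linalg.svd(W-W0)[2]; print('bar',len(W),W0,np.degrees(np.arctan2(v[0][1],v[0][0])))
for q in ('lever_grip','rim_slot','glue_mid'):
    for d in bot.spot_point(q,p)[:2]: print(q,round(d['conf'],2),np.round(d['xyz'],3))
C=[.5685,-.114];a=np.arange(-180,180,1.)
d=np.array([cv2.getRectSubPix(p['img'][:,:,2].astype(np.float32),(1,1),tuple(map(float,proj(p,[C[0]+.105*np.cos(t),C[1]+.105*np.sin(t),.052]))))[0,0] for t in np.radians(a)])
print(a[d<0.55*np.median(d)].astype(int).tolist())
E
```

```text
clock: 21.0
position: [0.3826, -0.1161, 0.2754]
tool_rot: [-3.137, 0.001, 0.024]
force: [0.2, 0.5, 0.2]
grip_width: 0.0855
finger_force: 0.0
bar 158 [ 0.56754494 -0.1146802 ] -157.8116060445271
lever_grip 0.94 [0.608 0.13  0.07 ]
rim_slot 0.9 [ 0.642 -0.003  0.054]
glue_mid 0.85 [0.434 0.374 0.058]
glue_mid 0.56 [0.578 0.238 0.041]
[-35, -34, -33, -32, -31, -30, -29, -12, -11, -10, 54, 55, 56, 57, 144, 145, 146, 147, 148, 149, 150, 151, 165, 166, 167, 168, 169, 171, 172, 173, 174, 175]
```

View pics/top4.png

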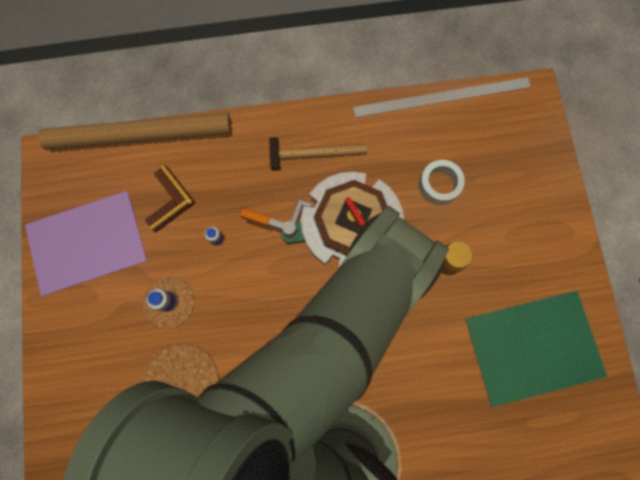

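The bar now reads 22° while the tool ended at 2°, so the bar slipped in the pads at the stop. In the picture the bar is at (355,211), the lever is home at (256,215), and the bottle is on its mat at (159,299). I'll re-grip in line with the bar and check the stop.

```bash
python3 -m jog '[[[45,0,0,0,0,-0.09,1],[45,-4,0,0,0,-0.09,1],[45,-8,0,0,0,-0.09,0.6],[40,-11,0,0,0,-0.09,0.6],[0,0,0,0,0,0,0.6]]]' >/dev/null
python3 - <<'E'
from h import *
st(); plan(.569,-.1135,.179,.387)
E
```

```text
{'clock': 21.7, 'qpos': [-0.589, 0.628, 0.898, 1.832, -0.589, 0.973, -0.612], 'position': [0.558, -0.064, 0.274], 'tool_rot': [3.141, 0.0, 0.395], 'force': [-1.45, -0.496, 0.124], 'grip_width': 0.052}
rows 3 D [ 11. -50. -95.]
[-3, 17, 32] w 0.003
[-3, 17, 32] w 0.003
[-3, 17, 32] w 0.003
```

```bash
python3 -m jog '[[[-5,25,10,0,0,0,0.6],[-4,25,10,0,0,0,0.6],[0,0,25,0,0,0,0.6],[0,0,25,0,0,0,0.6],[0,0,25,0,0,0,0.6]]]' 40|grep posi
python3 -m jog '[[[0,0,0,0,0,0,0],[0,0,0,0,0,0,0],[0,0,0,0,0,0,0],[0,0,0,0,0,0,0],[0,0,0,0,0,0,0]]]' 40
python3 -c "
from h import *
print(np.round(bot.observe()['moment'],2))"
python3 -m jog '[[[0,0,0,0,0,0.03,0],[0,0,0,0,0,0.03,0],[0,0,0,0,0,0,0]]]' 40 | grep -E 'rot|force|width'
python3 -c "
from h import *
print(np.round(bot.observe()['moment'],2))"
```

```text
position: [0.5644, -0.1167, 0.1789]
clock: 22.7
position: [0.5644, -0.1163, 0.1814]
tool_rot: [3.141, -0.001, 0.387]
force: [-3.7, 1.2, 8.3]
grip_width: 0.0136
finger_force: 41.8
[ 0.17  0.74 -0.02]
tool_rot: [3.142, -0.0, 0.327]
force: [-6.4, 1.1, 11.6]
grip_width: 0.0134
finger_force: 56.2
[0.27 1.3  1.01]
```

```bash
python3 -m jog '[[[0,0,0,0,0,0.04,0],[0,0,0,0,0,0.02,0],[0,0,0,0,0,0,0]]]' 40 | grep -E 'rot|force|width'
python3 -c "
from h import *
print(np.round(bot.observe()['moment'],2))"
python3 -m jog '[[[0,0,0,0,0,-0.04,0],[0,0,0,0,0,0,1],[0,0,0,0,0,0,1],[0,0,0,0,0,0,1],[0,0,-30,0,0,0,1]]]' >/dev/null
python3 -m jog '[[[0,0,-50,0,0,0,1],[-40,20,-20,0,0,0,1],[-45,20,0,0,0,0,1],[-45,20,0,0,0,0,1],[0,0,0,0,0,0,1]]]'
python3 - <<'E'
from h import *
p=grab('top'); im=p['img'].astype(int); m=((im[:,:,0]>120)&(im[:,:,1]<60)&(im[:,:,2]<60)); m[:, :330]=0;m[:,380:]=0;m[:190]=0;m[240:]=0
pts=np.argwhere(m)[:,::-1]; W=np.array([ray(p,q,.14)[:2] for q in pts]); W0=W.mean(0); v=np.linalg.svd(W-W0)[2]; print('bar',len(W),W0,np.degrees(np.arctan2(v[0][1],v[0][0])))
p=grab('scene','s5.png')
for q in ('lever_grip','rim_slot','glue_mid','jar_mid','mallet','tape_mid','corner_mid'):
    for d in bot.spot_point(q,p)[:2]: print(q,round(d['conf'],2),np.round(d['xyz'],3))
E
```

```text
tool_rot: [3.141, -0.0, 0.269]
force: [-7.0, 1.1, 13.3]
grip_width: 0.0132
finger_force: 90.3
[0.24 1.56 2.35]
clock: 24.3
position: [0.454, -0.2167, 0.2814]
tool_rot: [3.141, -0.0, 0.299]
force: [1.9, -0.2, -0.1]
grip_width: 0.0854
finger_force: 0.0
bar 167 [ 0.56716465 -0.11483976] -157.83530240619567
lever_grip 0.87 [0.609 0.133 0.071]
lever_grip 0.67 [0.436 0.373 0.055]
rim_slot 0.73 [ 0.634 -0.006  0.055]
rim_slot 0.61 [ 0.568 -0.112  0.117]
glue_mid 0.94 [0.436 0.375 0.057]
glue_mid 0.82 [0.577 0.239 0.042]
jar_mid 0.71 [ 0.441 -0.344  0.049]
jar_mid 0.36 [0.564 0.043 0.071]
mallet 0.95 [ 0.78  -0.055  0.001]
mallet 0.33 [ 0.434  0.374 -0.002]
tape_mid 0.78 [ 0.647 -0.364  0.021]
corner_mid 0.64 [0.688 0.357 0.011]
corner_mid 0.17 [ 0.636 -0.005  0.053]
```

View pics/s5.png

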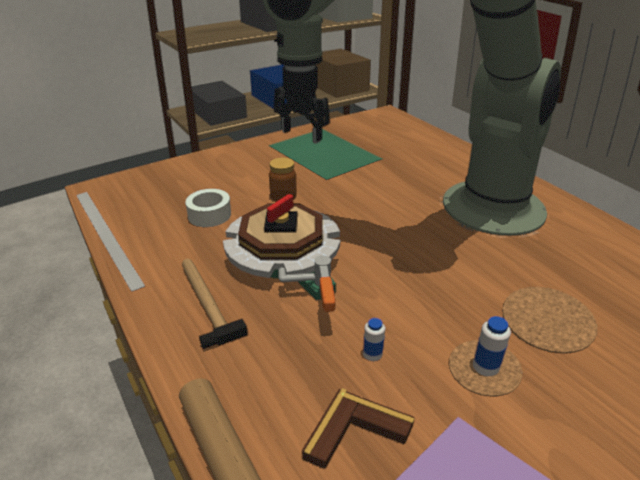

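The nut bar at (280,209) did not move under a 2.3 N m check, so it is tight. The lever at (325,285) is home, the bottle stands on its mat, the other things are where they were, and the arm touches nothing.

```bash
python3 -m jog '[[[0,0,0,0,0,0,1],[0,0,0,0,0,0,1]]]' >/dev/null; python3 -c "
from workcell import bot
print(bot.job_done())"
```

```text
the job is handed in; nothing more can be done
None
```

I handed the job in at about 24.5 s, with the glue bottle upright on the small cork mat, the stand latched with the lever home, and the nut tight against its stop; the hand-in call returned no verdict.

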